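Let the window prop out by one hole

ROBOT

A 6-joint arm with a two-finger parallel gripper is mounted at the origin on the work surface. World frame = base frame: x ahead of the robot, y to its left, z up, the work surface at z = 0. Lengths are in m, angles in degrees, forces in N, time in s.
With the tool pointing down it reaches from about 0.4 to 0.825 m from the base axis. Payload 7 kg.
Tool frame: the origin (TCP) lies midway between the tips of the shut fingers; the grasp point (between the pads) lies 19 mm behind it; y points along the fingers, z is the direction in which the jaws open and shut, and the axes are right-handed (so a half turn about y gives the same grasp; the last joint's range is limited). The gripper opens to 88 mm and grips with 3 to 60 N. Pads are 19 mm wide; open, the fingers measure 130 mm over their backs; the gripper's body (78 mm by 193 mm) begins 47 mm behind the grasp point.
Start: joints at [-54.368, 20.546, 0.682, 0, -70.136, -16.507], TCP at [0.221, -0.638, 0.227] pointing down, gripper open.
Joint ranges: [-176.03, 176.03], [-82.01, 121.73], [-58.28, 71.71], [-173.87, 95.51], [-174.79, -0.11], [-173.66, 173.66]. Speed limits (degrees/s): [136.94, 136.94, 172.46, 180, 180, 180].

INTERFACE

Orientations are given as [roll, pitch, yaw] about the fixed x, y, z axes, in that order (R = Rz(yaw) Ry(pitch) Rx(roll)).
In Python, from plant import ctrl gives the robot as it stands.
- The arm moves only by the tool step_arm, never from a script. Its argument "rows" is a list that holds one entry, the list of rows, each a list of 7 numbers: the gripper command: -1 is shut, 1 is fully open, values between are in proportion, then the shift along the world's x, y, z in cm, then the turn, a rotation vector about the world's x, y, z in degrees. In form: [[[fingers, tx, ty, tz, rx, ry, rz], ...]]. A call has 1 to 12 rows; each row shifts and turns the commanded pose from where the row before left it; what a row does not reach is not made up. A row lasts 1/8 s, in which the tool goes at most 62.5 mm and 10.7 degrees, less where a joint would pass 70% of its speed; a pose out of reach is approached as far as the arm can. A call is refused whole if a number of a shift passes 6.25 or a number of a turn 10.7, either way. A call with a gripper value outside its range is refused whole. The fingers move at their own pace and stop on an object; the grip force is fixed at half the most. Time passes only in rows, so rows that do not move let the fingers close. It gives the time, the measured TCP pose, the force and the opening at its end, in the units of the state.
- ctrl.get_obs(): the state, without advancing time (a new reading comes with each control period).
- ctrl.snapshot(name): name is "side" or "top" or "wrist"; returns the picture (480x640x3 uint8, blue, green, red); there is no depth.
- ctrl.camera_params(name): a dict with "vertical_fov" (degrees; the focal length in pixels is half the picture's height over the tangent of half this angle, whatever the lens; pixels are square), "cx", "cy" (the principal point, pixels), "rvec" (rotation vector, rad) and "tvec" (3), from world to camera coordinates, as OpenCV has them. Camera axes: x right, y down, z forward; pixel columns grow to the right and rows downward; lengths in m; the calibration is good to about 2 mm. A picture is of the moment at which its call begins: read the wrist's pose just before it. camera_params takes no time and is no camera call; for the wrist camera it gives the pose at the moment of the call.
- ctrl.close_job(): hands the job in, once; it reports no verdict.
The state is a dict: "clock": time; "joint_pos": joint angles; "qvel": joint speeds; "tau": joint torques, N m; "tool_pos": TCP position; "orientation": TCP orientation; "force": force on the tool from outside, world axes, zero at the start; "moment": the same for the moment, N m; "opening": finger opening in m.
Only numpy, scipy, OpenCV 4.12 (cv2) and the standard library are available. Lean on these libraries where they do the work, as an engineer would, in place of code of your own. Each camera call takes 0.05 s, during which the arm holds its last target. There are 200 camera calls.

TASK

The telescoping window prop clipped to the bench is one hole too short. Press its sprung button down, draw the tube out and let the button pop fully up in the next hole (only one hole along), going gently so that the button is never forced against the sleeve with more than about 20 N, and then let go. Leave the other things on the bench where they lie.

Things in the scene. Friction and masses are not known exactly. Their poses are not given: they have to be found in the camera images.
- sleeve: the prop's outer sleeve: square aluminium tube lying level, fixed to the bench, 30 mm wide, 180 mm long (x = -100 to +80 mm), top 38 to 39 mm above the bench; two flat steel clips under it (74 mm wide, 8 mm tall, at x = -75 and +45 mm). Origin on the bench under it; x axis along the prop towards the tube's open end, the way the tube is drawn out; z up
- first_hole (a point): centre of the hole the button starts in, at sleeve top height. Three 18 mm square holes lie along a 9 mm slot in the sleeve's top. The next one is 44 to 70 mm farther out than this, differently each time (set by an index plate that then keeps still); the last is 36 mm beyond the next
- tube (a joint): how far the steel inner tube is drawn out (m): 0 with the button centred in its first hole, positive outward, up to 0.125. It slides with a drag of about 1.5 N, and about 1.5 N more while the button rides under the sleeve's top
- tube_grip (a point): middle of the bare inner tube, on its axis, 22 mm above the bench (moves with the tube). The tube is 20 mm wide and tall, underside 12 mm above the bench, bare from 32 mm before (sleeve mouth) to 30 mm beyond this point at the start; then a black fork 44 mm wide, 24 mm tall, 42 mm long. A good place to grip across and pull
- button (a joint): how far the button is pressed down (m): 0 fully up. The spring takes 3.5 N to start, 0.5 N more per mm. Its 16 mm square shoulder stands 4 mm up in the hole with 1 mm play each side. Pressed over 4 mm it can slide along under the sleeve's top, which then holds it 4 mm down until the next hole, where it springs up if nothing holds it. At 8 mm it meets the sleeve's floor
- button_top (a point): centre of the flat top of the button, 55 mm above the bench when up. The button is a black disc of 18 mm diameter and 8 mm thickness on a stem standing above the slot; it is carried by the tube and can be pressed, pushed along or pinched
- plunger: the button as one piece with its stem, shoulder and foot; origin on its axis, at bench height (z = 0) when up
- insulator: bystander: white ceramic insulator, round and ribbed, 42 mm across, 50 mm tall; origin at the centre of its underside
- tap_handle: bystander: chrome cross-shaped tap handle, 63 mm across, 20 mm tall; origin at the centre of its underside
- radiator_key: bystander: small brass-coloured T-shaped radiator key, 30 by 38 mm, 12 mm tall, lying; origin on the bench under its middle
- junction_plate: bystander: square white plastic junction plate, 80 by 80 mm, 13 mm tall; origin at the centre of its underside
- screwdriver: bystander: screwdriver lying on the bench; origin on the bench under it
- screw_jar: bystander: closed glass jar, 64 mm across, 80 mm tall; origin at the centre of its underside

How it is judged (in metres and radians):
On the way, in this order (a step that is already met when the one before it is completed fails the run):
1. the button is pressed clear of its first hole (value of joint button above 0.0035 m and value of joint tube below 0.004 m), for 0.05 s.
2. the tube is drawn out with the button riding under the sleeve's top (value of joint button above 0.0025 m and value of joint tube above 0.008 m), for 0.05 s.
3. the button has popped up in the next hole (value of joint button below 0.0015 m and value of joint tube between 0.039 and 0.075 m), for 0.2 s.
At the end, for the whole second after the job is handed in: The button stands fully up (within 1.5 mm) in the next hole, the tube drawn out by 39 to 75 mm and at rest (all of step 3 and velocity of joint tube between -0.01 and 0.01 m/s); the robot touches nothing.
It fails at once if the button is forced against the sleeve with more than 22 N (contact force between plunger and sleeve above 22 N).
It fails at once if another thing on the bench is moved by more than 30 mm (distance of any of insulator, tap_handle, radiator_key, junction_plate, screwdriver, screw_jar from where it was at the start of the episode above 0.03 m).
It also fails if it takes over 45 s, if anything falls off the work surface, if the arm or the gripper's body presses on something with over 40 N, if the wrist force passes 120 N, or if a joint passes its speed limit or range.

## Working session

There is one attempt and no reset: what is moved stays moved. The work goes in short steps, Python scripts to look and compute and a tool call to move; the robot and the scene stay as the last step left them, time stands still between calls to the robot, and variables do not carry over. Pictures are saved under pics/ and viewed, about 8 in all and at most 12, crops included, and the job is handed in when it is done.

Besides the shell and the picture viewer there is one more tool, called after "Emit:" as name(argument=value, ...) on one line, values as JSON. step_arm: Moves the arm, as the interface text tells. Its arguments: {"type":"object","properties":{"rows":{"type":"array"}},"required":["rows"]}

```bash
mkdir -p pics
cat > h.py <<'E'
import numpy as np, cv2
from plant import ctrl
def snap(n,f):
    p=ctrl.camera_params(n); im=ctrl.snapshot(n); cv2.imwrite('pics/'+f,im); return im,p
def ray(p,u,v):
    f=240/np.tan(np.radians(p['vertical_fov'])/2)
    R=cv2.Rodrigues(np.array(p['rvec'],float))[0]; t=np.array(p['tvec'],float).ravel()
    d=R.T@np.array([(u-p['cx'])/f,(v-p['cy'])/f,1]); return -R.T@t,d
def onz(p,u,v,z):
    o,d=ray(p,u,v); return o+d*(z-o[2])/d[2]
def proj(p,X):
    f=240/np.tan(np.radians(p['vertical_fov'])/2)
    R=cv2.Rodrigues(np.array(p['rvec'],float))[0]; c=R@np.array(X)+np.array(p['tvec'],float).ravel()
    return p['cx']+f*c[0]/c[2],p['cy']+f*c[1]/c[2]
E
python3 - <<'E'
from h import *
import pickle
P={}
for n in('top','side'):
    im,p=snap(n,n+'0.png');P[n]=p;print(n,p)
pickle.dump(P,open('P.pkl','wb'))
print(ctrl.get_obs())
E
```

```text
top {'vertical_fov': 50.80113046132203, 'cx': 319.48016745639666, 'cy': 236.5754468398153, 'rvec': array([ 2.2210513 , -2.17205531,  0.06279566]), 'tvec': array([-0.01398248,  0.5766754 ,  1.25811796])}
side {'vertical_fov': 50.257317327537784, 'cx': 316.8342254808555, 'cy': 246.40658486008, 'rvec': array([ 0.86439525, -2.58389293,  1.03945406]), 'tvec': array([0.45298064, 0.29965278, 0.93822785])}
{'clock': 0.1, 'joint_pos': array([-5.43682969e+01,  2.05870925e+01,  6.39539038e-01, -1.64925992e-02,
       -7.01362630e+01, -1.65050432e+01]), 'qvel': array([-0.04984234, -0.03161121,  0.14036406,  0.08922888,  0.1150727 ,
       -0.05206985]), 'tau': array([ 4.32080069e-04, -5.84161878e+01,  2.93750685e+01,  7.01543033e+00,
        1.01429559e-02, -8.60570026e-05]), 'tool_pos': array([ 0.22097452, -0.63734696,  0.22572691]), 'orientation': array([-8.99152320e+01,  8.94812463e-03,  1.91210513e+01]), 'force': array([0.24775567, 0.19801632, 0.18765601]), 'moment': array([ 0.01179441, -0.10150088,  0.0427274 ]), 'opening': 0.08785852968766532}
```

View pics/top0.png

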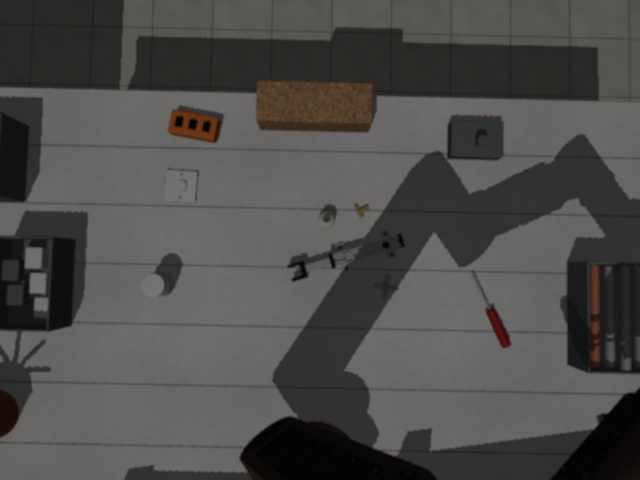

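View pics/side0.png

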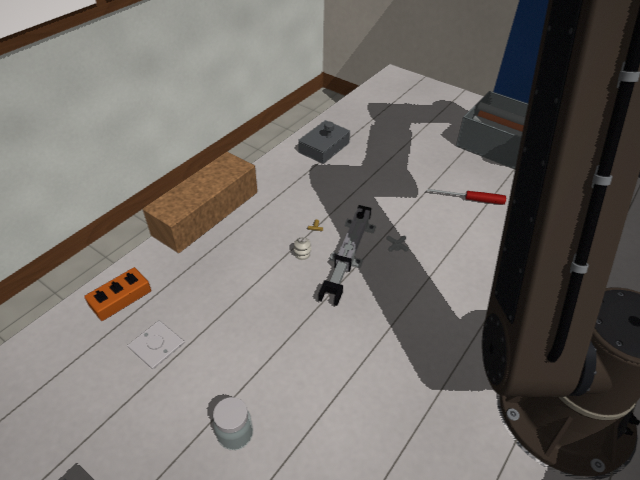

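The top view shows the prop from the fork (298,269) to the closed end (402,240). The insulator is at (327,214), the key at (361,210), the tap handle at (386,287) and the screwdriver at (490,310). I'll zoom in next.

Run:
```python
from h import *
a=cv2.imread('pics/top0.png')[220:295,280:415]; b=cv2.imread('pics/side0.png')[195:310,305:410]
a=cv2.resize(a,(0,0),fx=4,fy=4,interpolation=2);b=cv2.resize(b,(0,0),fx=4,fy=4,interpolation=2)
a=cv2.convertScaleAbs(a,alpha=1.6);b=cv2.convertScaleAbs(b,alpha=1.3)
a=cv2.resize(a,(440,244))
c=np.zeros((560,800,3),np.uint8)
A=cv2.resize(cv2.imread('pics/top0.png')[220:295,280:415],(405,225),interpolation=2);B=cv2.resize(cv2.imread('pics/side0.png')[195:310,305:400],(380,460),interpolation=2)
c[:225,:405]=cv2.convertScaleAbs(A,alpha=1.7);c[:460,410:790]=cv2.convertScaleAbs(B,alpha=1.4)
cv2.imwrite('pics/z0.png',c)
```

```text
(no output)
```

View pics/z0.png

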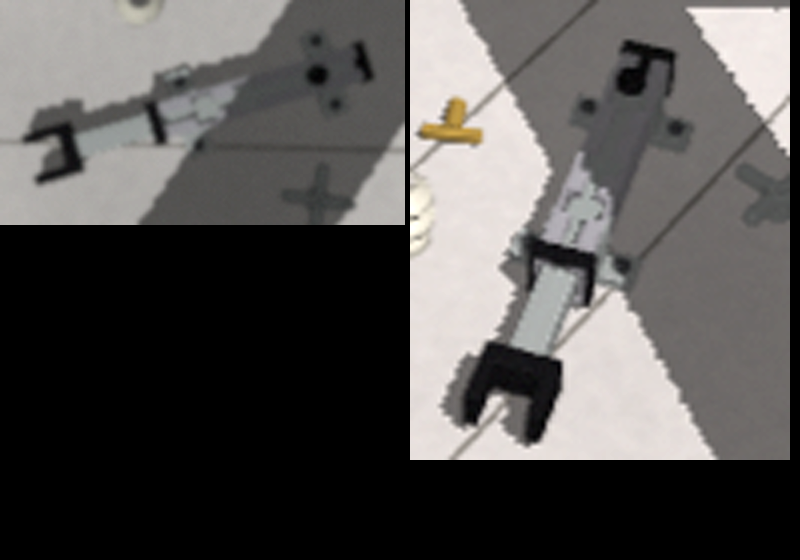

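The crop shows the button at about (385.7,245) in the top view and (360,215) in the side view. The mouth collar is at (332,260.7), and the tube extends toward the fork on the left. One hole is visible near (348,255).

Run:
```python
from h import *
import pickle
P=pickle.load(open('P.pkl','rb'));t=P['top'];s=P['side']
def T(x,y,z):return onz(t,280+x/3,220+y/3,z)
def S(x,y,z):return onz(s,305+(x-410)/4,195+y/4,z)
b=T(317,75,.055);b2=S(630,78,.055);print('button',b,b2)
c=T(157,122,.039);e=T(362,62,.039);print('collar',c,'cap',e)
f=T(70,143,.034);print('fork',f, S(523,352,.034))
h=T(205,105,.0385);h2=S(582,210,.0385);print('hole?',h,h2)
d=(f-b)[:2];L=np.linalg.norm(d);d/=L
print('dir',d,np.degrees(np.arctan2(d[1],d[0])),'b-fork',L,'b-collar',(c-b)[:2]@d,'b-cap',(e-b)[:2]@d,'b-hole',(h-b)[:2]@d,(h2-b2)[:2]@d)
print('ins',T(138,5,.03),'reach',np.hypot(*b[:2]),np.hypot(*f[:2]))
```

```text
button [ 0.55778124 -0.16289212  0.055     ] [ 0.5581342 -0.1606388  0.055    ]
collar [ 0.51680817 -0.03404422  0.039     ] cap [ 0.56996055 -0.20200496  0.039     ]
fork [0.49795049 0.03717978 0.034     ] [0.49606334 0.03464732 0.034     ]
hole? [ 0.53166256 -0.07327319  0.0385    ] [ 0.52791881 -0.06752589  0.0385    ]
dir [-0.28650946  0.95807741] 106.64909714581934 b-fork 0.20882644908091874 b-collar 0.1351854404725996 b-cap -0.04096261358019754 b-hole 0.09334512910903184 0.09786637502758828
ins [ 0.61365814 -0.01649582  0.03      ] reach 0.5810798227477475 0.49933658886941407
```

Emit:
step_arm(rows=[[[-1,2.8,3.95,-0.5,0,0,-0.2],[-1,2.8,3.95,-0.5,0,0,-0.2],[-1,2.8,3.95,-0.5,0,0,-0.2],[-1,2.8,3.95,-0.5,0,0,-0.2],[-1,2.8,3.95,-0.5,0,0,-0.2],[-1,2.8,3.95,-0.5,0,0,-0.2],[-1,2.8,3.95,-0.5,0,0,-0.2],[-1,2.8,3.95,-0.5,0,0,-0.2],[-1,2.8,3.95,-0.5,0,0,-0.2],[-1,2.8,3.95,-0.5,0,0,-0.2],[-1,2.8,3.95,-0.5,0,0,-0.2],[-1,2.8,3.95,-0.5,0,0,-0.2]]])

```text
clock: 1.6
tool_pos: [0.5577, -0.1622, 0.1662]
orientation: [-90.0, 0.0, 16.7]
force: [1.2, -0.9, -0.4]
opening: 0.0005
```

Run:
```python
from h import *
import pickle
o=ctrl.get_obs();print(o['tool_pos'],o['orientation'],o['force'],o['opening'],o['clock'])
im,p=snap('wrist','w1.png');pickle.dump(p,open('w1.pkl','wb'))
im,p=snap('side','s1.png')
c=cv2.resize(im[150:310,300:420],(450,600),interpolation=2)
w=cv2.imread('pics/w1.png'); 
out=np.zeros((600,800,3),np.uint8); out[:,:450]=c; out[:263,450:]=cv2.resize(w,(350,263)); cv2.imwrite('pics/w1c.png',out)
```

```text
[ 0.55768742 -0.16224081  0.16620604] [-8.99909937e+01  2.08138598e-02  1.67252509e+01] [ 1.2041401 -0.9185516 -0.4316994] 0.0004995144985005532 1.6
```

View pics/w1.png

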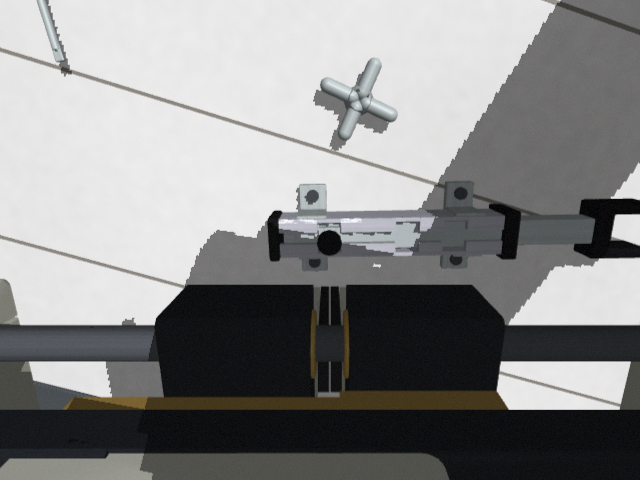

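The wrist view shows the button at about (329,243), the cap at (275,236), the collar at (511,232) and the fork base at (598,230). I'll zoom on the sleeve for the holes.

Run:
```python
from h import *
import pickle
p=pickle.load(open('w1.pkl','rb'));w=cv2.imread('pics/w1.png')
g=w.max(2); m=(g<45).astype(np.uint8); m[275:]=0;m[:200]=0
n,l,st,ce=cv2.connectedComponentsWithStats(m)
for i in range(1,n):
    if st[i,4]>60: print(st[i],ce[i])
for nm,u,v,z in(('button',329,243,.055),('cap',275,236,.039),('collar',511,232,.039),('fork',598,229,.034)):print(nm,onz(p,u,v,z))
c=cv2.resize(w[195:275,265:525],(780,240),interpolation=2)
g=cv2.createCLAHE(3,(4,4)).apply(cv2.cvtColor(c,cv2.COLOR_BGR2GRAY))
cv2.imwrite('pics/w1h.png',np.vstack([c,cv2.cvtColor(g,8)]))
```

```text
[ 574  200   66   58 2300] [607.04434783 228.38695652]
[489 204  32  55 930] [508.40430108 229.68924731]
[268 211  16  50 550] [274.29636364 236.17090909]
[317 231  25  24 470] [328.90212766 242.7106383 ]
[450 256  12   9  81] [455.24691358 259.86419753]
[309 259  11   8  66] [314.18181818 262.59090909]
button [ 0.55976463 -0.16201438  0.055     ]
cap [ 0.57051245 -0.20162675  0.039     ]
collar [ 0.51624334 -0.0311171   0.039     ]
fork [0.49537516 0.03469831 0.034     ]
```

View pics/w1h.png

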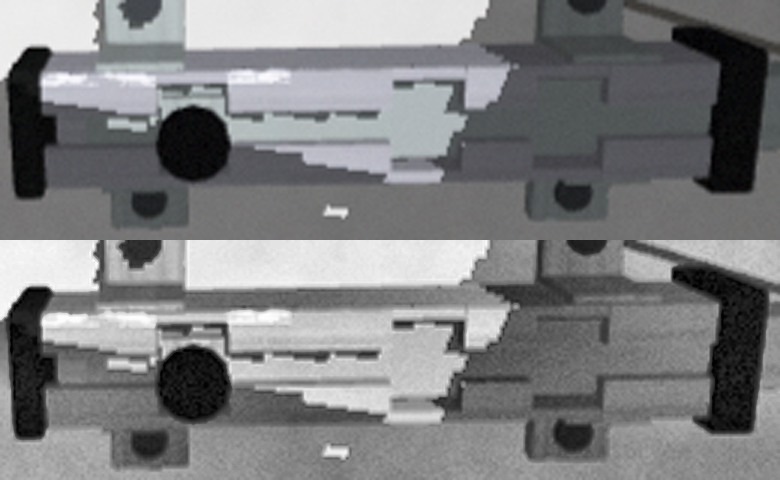

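Three holes show in the crop: first at columns 158–228, next at 392–464, last at 535–605. The 36 mm pitch between the last two gives a scale check.

Run:
```python
from h import *
import pickle
p=pickle.load(open('w1.pkl','rb'))
W=lambda x,y,z=.0385:onz(p,265+x/3,195+y/3,z)
pts=[W(158,95),W(228,95),W(392,88),W(464,88),W(535,82),W(605,82)]
d=np.array([-.2865,.958,0])
cap=W(30,120,.039);col=W(735,110,.039);fk=onz(p,598,229,.034);b=onz(p,329,242.7,.055)
for q in((col-cap),(fk-b)): print(np.degrees(np.arctan2(q[1],q[0])))
x=[(q-b)@d for q in pts];print(np.round(1e3*np.array(x),1)); 
print(b,[(x[i+1]+x[i])*500 for i in(0,2,4)])
```

```text
107.49106022819993
108.06257213696182
[ -8.6   9.1  50.3  68.4  86.2 103.7]
[ 0.55954955 -0.16207867  0.055     ] [np.float64(0.2436662449237792), np.float64(59.35938308386617), np.float64(94.94841185986184)]
```

Emit:
step_arm(rows=[[[-1,0.05,0,-4,0,0,0.6],[-1,0.05,0,-3,0,0,0],[-1,0.05,0,-2,0,0,0],[-1,0,0,-1,0,0,0],[-1,0,0,-0.2,0,0,0],[-1,0,0,0,0,0,0],[-1,0,0,0,0,0,0]]])

```text
clock: 2.58
tool_pos: [0.5591, -0.1638, 0.0654]
orientation: [-90.0, -0.1, 17.3]
force: [0.0, 0.0, 1.2]
opening: 0.0003
```

Emit:
step_arm(rows=[[[-1,0,0,-0.2,0,0,0],[-1,0,0,-0.2,0,0,0],[-1,0,0,-0.1,0,0,0],[-1,0,0,0,0,0,0]]])

```text
clock: 3.08
tool_pos: [0.5586, -0.1638, 0.0594]
orientation: [-90.0, 0.0, 17.3]
force: [0.6, 0.1, -0.6]
opening: 0.0007
```

Emit:
step_arm(rows=[[[-1,0.05,0.15,-0.1,0,0,0],[-1,0,0,-0.1,0,0,0],[-1,0,0,-0.1,0,0,0],[-1,0,0,0,0,0,0]]])

```text
clock: 3.58
tool_pos: [0.5591, -0.1622, 0.0565]
orientation: [-90.0, 0.0, 17.3]
force: [-0.2, 0.3, 0.2]
opening: 0.0006
```

Emit:
step_arm(rows=[[[-1,0,0,-0.1,0,0,0],[-1,0,0,-0.1,0,0,0],[-1,0,0,0,0,0,0]]])

```text
clock: 3.95
tool_pos: [0.5592, -0.1623, 0.0548]
orientation: [-90.0, -0.0, 17.3]
force: [-1.0, -0.4, 3.1]
opening: 0.0006
```

Contact comes at about z = 55 mm, as expected. I'll press about 5.8 mm from here.

Emit:
step_arm(rows=[[[-1,0,0,-0.15,0,0,0],[-1,0,0,-0.15,0,0,0],[-1,0,0,-0.15,0,0,0],[-1,0,0,-0.1,0,0,0],[-1,0,0,0,0,0,0],[-1,0,0,0,0,0,0]]])

```text
clock: 4.7
tool_pos: [0.5593, -0.1623, 0.0493]
orientation: [-90.0, -0.0, 17.3]
force: [-0.7, 0.6, 7.0]
opening: 0.0004
```

Emit:
step_arm(rows=[[[-1,-0.03,0.1,0,0,0,0],[-1,-0.06,0.19,0,0,0,0],[-1,-0.06,0.19,0,0,0,0],[-1,-0.06,0.19,0,0,0,0],[-1,-0.06,0.19,0,0,0,0],[-1,0,0,0,0,0,0]]])

```text
clock: 5.45
tool_pos: [0.5566, -0.1539, 0.0494]
orientation: [-90.0, -0.0, 17.3]
force: [-1.3, -1.4, 5.8]
opening: 0.0006
```

Run:
```python
from h import *
im,p=snap('wrist','w2.png')
print(proj(p,ctrl.get_obs()['tool_pos']))
cv2.imwrite('pics/w2c.png',cv2.resize(im[160:300,250:650],(800,288)))
```

```text
(np.float64(329.7006903650048), np.float64(305.7584824696581))
```

View pics/w2.png

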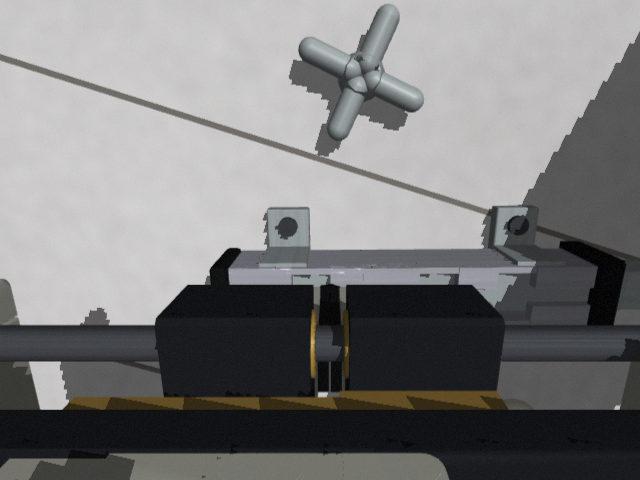

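The button is hidden by the gripper in this view. I'll measure the fork's shift in the side and top images by colour mask.

```bash
cat > fork.py <<'E'
from h import *
import pickle
P=pickle.load(open('P.pkl','rb'))
d=np.array([-.299,.954,0])
def cen(im,p):
    g=im.max(2)<45; X=onz(P['side'],329,286,.034)
    m=np.zeros_like(g); m[268:325,305:350]=1
    n,l,st,ce=cv2.connectedComponentsWithStats((g&m).astype(np.uint8)); i=1+st[1:,4].argmax()
    return st[i],onz(P['side'],*ce[i],.03)
def go(name):
    a=cen(cv2.imread('pics/side0.png'),0);im,p=snap('side',name)
    b=cen(im,p);print(a[0],b[0],'draw mm',1e3*(b[1]-a[1])@d)
E
python3 -c "
from fork import *
go('s2.png')"
```

```text
[318 281  25  24 327] [317 283  25  26 341] draw mm 8.565673128437956
```

The fork followed the tool (8.6 mm measured for 8.8 mm commanded). I'll keep dragging, stopping short of the next hole.

Emit:
step_arm(rows=[[[-1,-0.06,0.19,0,0,0,0],[-1,-0.09,0.285,0,0,0,0],[-1,-0.09,0.285,0,0,0,0],[-1,-0.09,0.285,0,0,0,0],[-1,-0.09,0.285,0,0,0,0],[-1,-0.09,0.285,0,0,0,0],[-1,-0.09,0.285,0,0,0,0],[-1,-0.09,0.285,0,0,0,0],[-1,-0.09,0.285,0,0,0,0],[-1,-0.09,0.285,0,0,0,0],[-1,-0.06,0.19,0,0,0,0],[-1,0,0,0,0,0,0]]])

```text
clock: 7.05
tool_pos: [0.5472, -0.1244, 0.0493]
orientation: [-90.0, -0.0, 17.3]
force: [-2.2, -0.4, 6.6]
opening: 0.0006
```

```bash
python3 -c "
from fork import *
go('s3.png')
q=ctrl.get_obs()['tool_pos'];print((q-np.array([.5593,-.1623,.0493]))@d*1e3, q)"
```

```text
[318 281  25  24 327] [311 294  27  26 350] draw mm 39.09445950706448
39.791485718296975 [ 0.54721003 -0.12437905  0.04931916]
```

Emit:
step_arm(rows=[[[-1,0,0,0.2,0,0,0],[-1,0,0,1.0,0,0,0],[-0.09,0,0,0.8,0,0,0],[-0.09,0,0,0,0,0,0],[-0.09,0,0,0,0,0,0],[-0.09,0,0,0,0,0,0],[-0.09,0,0,0,0,0,0]]])

```text
clock: 7.98
tool_pos: [0.547, -0.1242, 0.0688]
orientation: [-90.0, 0.0, 17.3]
force: [-0.1, 0.3, -0.1]
opening: 0.0389
```

```bash
python3 -c "
from fork import *
go('s4.png')
im=cv2.imread('pics/s4.png')[180:320,290:410]
cv2.imwrite('pics/s4c.png',cv2.resize(im,(514,600),interpolation=2))"
```

```text
[318 281  25  24 327] [311 294  27  26 347] draw mm 39.168533367290586
```

View pics/s4c.png

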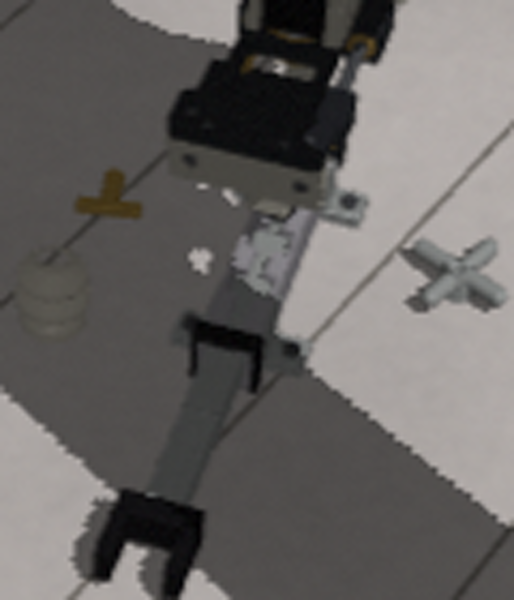

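The side crop shows the tube drawn further out (fork at about (140,540) in the crop) and the bystanders untouched. The gripper hides the button. I'll straddle the disc and come down slowly.

Emit:
step_arm(rows=[[[-0.09,0,0,-1.0,0,0,0],[-0.09,0,0,-0.5,0,0,0],[-0.09,0,0,-0.3,0,0,0],[-0.09,0,0,-0.3,0,0,0],[-0.09,0,0,-0.2,0,0,0],[-0.09,0,0,0,0,0,0]]])

```text
clock: 8.78
tool_pos: [0.5471, -0.1242, 0.046]
orientation: [-90.0, 0.0, 17.3]
force: [0.3, 0.1, 0.1]
opening: 0.0401
```

Emit:
step_arm(rows=[[[-0.09,-0.06,0.19,0,0,0,0],[-0.09,-0.06,0.19,0,0,0,0],[-0.09,-0.06,0.19,0,0,0,0],[-0.09,-0.06,0.19,0,0,0,0],[-0.09,-0.06,0.19,0,0,0,0],[-0.09,-0.06,0.19,0,0,0,0],[-0.09,0,0,0,0,0,0]]])

```text
clock: 9.65
tool_pos: [0.5436, -0.113, 0.0461]
orientation: [-90.0, 0.0, 17.3]
force: [0.0, -2.1, -0.1]
opening: 0.0401
```

```bash
cat > q.py <<'E'
from fork import *
import sys
o=ctrl.get_obs();q=o['tool_pos'];print('tcp along',(q-np.array([.5593,-.1623,.0493]))@d*1e3, q,'F along',o['force']@d,o['force'])
go(sys.argv[1])
E
python3 q.py s5.png
```

```text
tcp along 51.77483598933825 [ 0.54357923 -0.11295584  0.04610515] F along -1.974883727730088 [ 0.02604021 -2.06194728 -0.0581368 ]
[318 281  25  24 327] [311 294  27  26 346] draw mm 39.59102359855745
```

Emit:
step_arm(rows=[[[-0.09,-0.06,0.19,0,0,0,0],[-0.09,-0.06,0.19,0,0,0,0],[-0.09,-0.06,0.19,0,0,0,0],[-0.09,-0.06,0.19,0,0,0,0],[-0.09,-0.06,0.19,0,0,0,0],[-0.09,-0.06,0.19,0,0,0,0],[-0.09,-0.03,0.1,0,0,0,0],[-0.09,0,0,0,0,0,0]]])

```text
clock: 10.7
tool_pos: [0.5396, -0.1002, 0.0461]
orientation: [-90.0, 0.0, 17.3]
force: [-0.3, -2.5, 0.4]
opening: 0.0399
```

```bash
python3 q.py s6.png
```

```text
tcp along 65.19117381148887 [ 0.53955968 -0.10015239  0.04606021] F along -2.2702807895886257 [-0.28068902 -2.46772202  0.42631275]
[318 281  25  24 327] [309 299  27  26 346] draw mm 52.95000933338808
```

Emit:
step_arm(rows=[[[-0.09,-0.015,0.05,0,0,0,0],[-0.09,-0.015,0.05,0,0,0,0],[-0.09,-0.015,0.05,0,0,0,0],[-0.09,-0.015,0.05,0,0,0,0],[-0.09,0,0,0,0,0,0]]])

```text
clock: 11.38
tool_pos: [0.539, -0.0983, 0.0461]
orientation: [-90.0, 0.0, 17.3]
force: [-0.9, -2.6, 2.2]
opening: 0.0398
```

Emit:
step_arm(rows=[[[-0.09,-0.015,0.05,0,0,0,0],[-0.09,-0.015,0.05,0,0,0,0],[-0.09,0,0,0,0,0,0]]])

```text
clock: 11.75
tool_pos: [0.5387, -0.0973, 0.0461]
orientation: [-90.0, -0.0, 17.3]
force: [-0.1, -2.9, 2.8]
opening: 0.0399
```

Emit:
step_arm(rows=[[[-0.09,-0.015,0.05,0,0,0,0],[-0.09,0,0,0,0,0,0]]])

```text
clock: 12.0
tool_pos: [0.5386, -0.0968, 0.0461]
orientation: [-90.0, -0.0, 17.3]
force: [0.7, -3.2, 2.2]
opening: 0.0399
```

Emit:
step_arm(rows=[[[-0.09,-0.015,0.05,0,0,0,0],[-0.09,0,0,0,0,0,0]]])

```text
clock: 12.25
tool_pos: [0.5384, -0.0961, 0.046]
orientation: [-90.0, -0.0, 17.3]
force: [0.4, -1.1, 0.3]
opening: 0.0398
```

```bash
python3 q.py s7.png
```

```text
tcp along 69.40979599839135 [ 0.53842532 -0.09608589  0.04595094] F along -1.166538922639918 [ 0.36332934 -1.10891347  0.26115846]
[318 281  25  24 327] [308 301  27  24 348] draw mm 57.12580470562298
```

The force along the push fell from about 3.2 N to 1.2 N at a draw of about 58.4 mm. That suggests it popped, so I'll back off to the centre, rise and look.

Emit:
step_arm(rows=[[[-0.09,0.09,-0.3,0,0,0,0],[-0.09,0.12,-0.38,0,0,0,0],[-0.09,0.12,-0.38,0,0,0,0],[-0.09,0,0,1,0,0,0],[-0.09,0,0,3,0,0,0],[-0.09,0,0,4,0,0,0],[-0.09,0,0,4,0,0,0],[-0.09,0,0,0,0,0,0]]])

```text
clock: 13.3
tool_pos: [0.5439, -0.107, 0.1703]
orientation: [-90.1, -0.4, 17.4]
force: [-0.4, -0.3, -0.1]
opening: 0.0399
```

Run:
```python
from fork import *
im,p=snap('wrist','w8.png')
g=im.max(2); m=(g<45).astype(np.uint8); m[282:]=0;m[:200]=0
n,l,st,ce=cv2.connectedComponentsWithStats(m)
b0=np.array([.55955,-.16208,.055])
for i in range(1,n):
    if st[i,4]>60:
        print(st[i],ce[i],[np.round(1e3*(onz(p,*ce[i],z)-b0)@d,1) for z in(.051,.055)])
c=cv2.resize(im[190:290,225:505],(800,286),interpolation=2)
s,_=snap('side','s8.png'); s=cv2.resize(s[190:310,300:400],(250,300),interpolation=2)
o=np.zeros((590,800,3),np.uint8);o[:286]=c;o[288:588,:250]=s;cv2.imwrite('pics/w8c.png',o)
go('s9.png')
```

```text
[420 200  23  54 797] [433.1944793  225.73525721] [np.float64(133.0), np.float64(131.9)]
[ 573  200   67   54 2011] [606.55992044 227.24067628] [np.float64(260.1), np.float64(257.2)]
[193 204  24  49 619] [202.273021   228.53473344] [np.float64(-36.5), np.float64(-35.1)]
[319 223  25  25 472] [330.99364407 234.88135593] [np.float64(58.1), np.float64(58.1)]
[243 253  11   7  67] [247.89552239 255.65671642] [np.float64(-4.2), np.float64(-3.3)]
[383 252  11   7  65] [387.70769231 254.75384615] [np.float64(100.6), np.float64(100.0)]
[318 281  25  24 327] [308 301  27  24 347] draw mm 57.320714675327565
```

View pics/w8c.png

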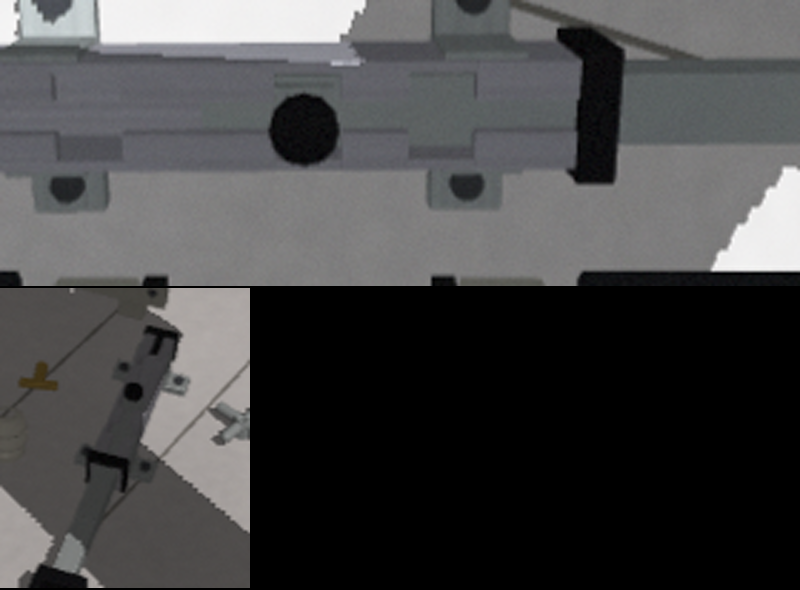

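The button disc (304,130 in the crop) sits in the next hole (columns 275–342), with the shoulder's rear edge showing as it did at the start. I'll check its height by the sideways parallax against the sleeve's edges, and triangulate with the side view.

Run:
```python
from h import *
import pickle
p1=pickle.load(open('w1.pkl','rb'));p8=ctrl.camera_params('wrist')
def cross(p,cap,col,b):
    A=onz(p,*cap,.039);B=onz(p,*col,.039);e=(B-A)[:2]/np.linalg.norm((B-A)[:2]);n=np.array([-e[1],e[0]])
    return [round(1e3*(onz(p,*b,z)-A)[:2]@n,2) for z in(.051,.055)],np.degrees(np.arctan2(e[1],e[0]))
print(cross(p1,(274.3,236.2),(508.4,229.7),(328.9,242.7)))
print(cross(p8,(202.3,228.5),(433.2,225.7),(331,234.9)))
# triangulate wrist+side+top
ps=ctrl.camera_params('side');ims=cv2.imread('pics/s8.png')
m=(ims.max(2)<40).astype(np.uint8)
u,v=proj(ps,[.5422,-.1066,.055]);n,l,st,ce=cv2.connectedComponentsWithStats(m)
def tri(p,b,ps,im,guess,nm):
    m=(im.max(2)<40).astype(np.uint8);n,l,st,ce=cv2.connectedComponentsWithStats(m)
    u=proj(ps,guess);k=[i for i in range(1,n) if st[i,4]<200];i=min(k,key=lambda i:np.hypot(*(ce[i]-u)))
    o,a=ray(p,*b);q,c=ray(ps,*ce[i]);s=np.linalg.lstsq(np.c_[a,-c],q-o,rcond=None)[0]
    print(nm,u,ce[i],st[i],(o+a*s[0]),(q+c*s[1]))
tri(p1,(328.9,242.7),ps,cv2.imread('pics/side0.png'),[.5595,-.162,.055],'start')
tri(p8,(331,234.9),ps,ims,[.5422,-.1066,.055],'now')
```

```text
([np.float64(-2.97), np.float64(-1.86)], np.float64(108.29399110773592))
([np.float64(-3.11), np.float64(-2.08)], np.float64(107.94807502149759))
start (np.float64(359.83561279024514), np.float64(213.9526196918589)) [362.65714286 211.57142857] [356 205  15  14 105] [ 0.55675095 -0.16298132  0.06556242] [ 0.55355267 -0.16381961  0.0646426 ]
now (np.float64(352.8451127504045), np.float64(230.0533785347741)) [352.85416667 231.10416667] [349 228   8   8  48] [ 0.53783333 -0.10682153  0.05171496] [ 0.54145642 -0.10578874  0.05268251]
```

The parallax agrees with "up", but the margin is small. A gentle touch from above will settle it: the top should be at about 55 mm if up, or 51 mm if still held down.

Emit:
step_arm(rows=[[[-1,-0.15,0,0,0,0,0],[-1,0,0,-2,0,0,0],[-1,0,0,-3,0,0,0],[-1,0,0,-3,0,0,0],[-1,0,0,-2,0,0,0],[-1,0,0,-1,0,0,0],[-1,0,0,0,0,0,0],[-1,0,0,0,0,0,0]]])

```text
clock: 14.45
tool_pos: [0.5408, -0.1069, 0.0567]
orientation: [-90.0, -0.1, 17.3]
force: [0.8, 0.4, -0.4]
opening: 0.0005
```

Emit:
step_arm(rows=[[[-1,0,0,-0.1,0,0,0],[-1,0,0,-0.1,0,0,0],[-1,0,0,0,0,0,0]]])

```text
clock: 14.82
tool_pos: [0.5408, -0.1069, 0.0547]
orientation: [-90.0, -0.1, 17.3]
force: [-0.4, -0.2, 4.4]
opening: 0.0002
```

Contact at 54.7 mm with 4.4 N (spring preload), the same as at the start, so the button is fully up. I'll retreat straight up.

Emit:
step_arm(rows=[[[-1,0,0,0.5,0,0,0],[-1,0,0,2,0,0,0],[-1,0,0,4,0,0,0],[-1,0,0,4,0,0,0],[-1,0,0,0,0,0,0],[-1,0,0,0,0,0,0],[-1,0,0,0,0,0,0]]])

```text
clock: 15.7
tool_pos: [0.5394, -0.107, 0.1579]
orientation: [-90.0, 0.1, 17.3]
force: [0.8, -0.4, 0.6]
opening: 0.0005
```

Run:
```python
from fork import *
go('s10.png'); o=ctrl.get_obs();print(o['force'],o['tool_pos'],o['clock'])
ctrl.close_job()
```

```text
[318 281  25  24 327] [308 301  27  24 346] draw mm 57.35286508053391
[-0.07073637 -0.28679045 -0.0583659 ] [ 0.53948338 -0.10702168  0.15789942] 15.75
the job is handed in; nothing more can be done
```

The button is standing up in the next hole and I've handed the job in, at 15.8 s of the 45 s allowed. I pressed the button about 5.7 mm and drew the tube out roughly 40 mm by friction. Then I pushed the disc from behind in 0.5 mm steps until the push force dropped from 3.2 N to 1.2 N, and let go.

**Last checks:**
- **Tube:** it is drawn out 57–58 mm (57.3 mm from the fork in the side view, 58.1 mm from the button in the wrist view). The next hole's centre measured 59.4 mm, so the button is about 1 mm short of centre, which matches the play in the hole.
- **Button:** a gentle touch from above met its top at 54.7 mm with 4.4 N, the same height as at the start, so it is fully up.
- **Force:** the highest force I read at the tool was about 7 N, during the press. The force between button and sleeve itself was not measured.
- **Robot:** the arm ended 10 cm above the prop, touching nothing.
- **Other things on the bench:** I kept clear of them, and the ones in the later side views looked unmoved. I did not measure their positions.

**One check disagreed:** working out the button's height from two camera views gave about 52 mm, which was too coarse to decide between up and down. I relied on the touch instead.

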